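# Set out the squeeze bottles on their colour saucers

### The arm

A 6-joint arm with a two-finger parallel gripper is mounted at the origin on the work surface. World frame = base frame: x ahead of the robot, y to its left, z up, the work surface at z = 0. Lengths are in m, angles in degrees, forces in N, time in s.
With the tool pointing down it reaches from about 0.35 to 0.875 m from the base axis. Payload 4.2 kg.
Tool frame: the origin (TCP) lies between the finger pads; the fingertips stand 17 mm ahead of it and the grasp point (between the pads) lies 2 mm behind it; z points along the fingers, y is the direction in which the jaws open and shut (so a half turn about z gives the same grasp; the last joint's range is limited). The gripper opens to 85 mm and grips with 20 to 120 N. Pads are 22 mm wide; open, the fingers measure 114 mm over their backs; the gripper's body (76 mm by 85 mm) begins 54 mm behind the grasp point. The pads swing forward as they close: fully open they stand 13 mm farther back than shut.
Start: joints at [-61.673, 22.042, 0.453, 0, -68.411, -14.817], TCP at [0.146, -0.608, 0.248] pointing down, gripper open.
Joint ranges: [-179.83, 179.83], [-69.29, 118.12], [-61.27, 80.66], [-181.25, 117.63], [-171.15, -9.14], [-177.46, 177.46]. Speed limits (degrees/s): [159.86, 159.86, 180, 180, 180, 180].

### API

Orientations are given as a 3x3 rotation matrix whose columns are the frame's x, y, z axes.
In Python, from plant import * gives the robot as it stands.
- The arm moves only by the shell command python3 -m jog 'ROWS' [FORCE]. ROWS is a JSON object of lists of equal length, an entry for each row: "travel": the shift along the world's x, y, z in units of 25 mm (1.0 is 25 mm), a list of three; "yaw": the turn about the world's z in degrees; "jaw": the opening in per cent of the stroke, from 0 (shut) to 100 (fully open). In form: {"travel": [[x, y, z], ...], "yaw": [yaw, ...], "jaw": [jaw, ...]}. A call has 1 to 12 rows; each row is the pose to reach, as a shift and turn from the pose commanded when the call began; what a row does not reach only later rows make up. A row lasts 1/12 s, in which the tool goes at most 41.7 mm and 7.16 degrees, less where a joint would pass 70% of its speed; a pose out of reach is approached as far as the arm can. A call with a gripper value outside its range is refused whole. The fingers move at their own pace and stop on an object; FORCE is the grip in N (left out, the last holds). Time passes only in rows, so rows that repeat a pose let the fingers close. It gives the time, the measured TCP pose, the force and the opening at its end, in the units of the state.
- read_state(): the state, without advancing time (a new reading comes with each control period).
- grab_frame(name): name is "scene" or "top" or "wrist"; returns a dict with "color" (384x512x3 uint8, blue, green, red), "vfov" (degrees; the focal length in pixels is half the picture's height over the tangent of half this angle, whatever the lens; pixels are square), "cx", "cy" (the principal point, pixels), "k1" (the pictures are not rectified: a ray, as slopes to the right and down, at radius r is drawn at 1 + k1 r^2 times it, then the intrinsics apply), "xyz" and "rotation" of the camera in the world. Camera axes: x right, y down, z forward; pixel columns grow to the right and rows downward; lengths in m; the calibration is good to about 2 mm. A picture is of the moment at which its call begins. There is no depth.
- close_job(): hands the job in, once; it reports no verdict.
The state is a dict: "clock": time; "joint_pos": joint angles; "qvel": joint speeds; "joint_torque": joint torques, N m; "tcp_pos": TCP position; "ee_rot": TCP orientation; "wrist_force": force on the tool from outside, world axes, zero at the start; "ft_torque": the same for the moment, N m; "grip_width": opening from 0.0 (shut) to 1.0 (fully open).
Only numpy, scipy, OpenCV 4.12 (cv2) and the standard library are available. Lean on these libraries where they do the work, as an engineer would, in place of code of your own. Each camera call takes 0.05 s, during which the arm holds its last target.

### The job

Get the painting table ready: stand each of the four squeeze bottles (the slim ones with a white nozzle) upright in the middle of the drip saucer of its own colour. Keep the bottles upright all the while so that no paint drips, and leave the two wide flat-lidded paint jars where they are.

Things in the scene. Friction and masses are not known exactly. Their poses are not given: they have to be found in the camera images.
- bottle_red_center (a point): Loose small squeeze bottle of red paint, standing upright: round red body 44 mm in diameter and 56 mm high, then a short red cone to 66 mm, then a slim white nozzle up to 88 mm total height; 80 to 170 g. The point is on its axis, half-way up, 44 mm above its underside; z up along the axis; yaw means nothing (round).
- bottle_yellow_center (a point): Loose small squeeze bottle of yellow paint, standing upright: round yellow body 44 mm in diameter and 56 mm high, then a short yellow cone to 66 mm, then a slim white nozzle up to 88 mm total height; 80 to 170 g. The point is on its axis, half-way up, 44 mm above its underside; z up along the axis; yaw means nothing (round).
- bottle_green_center (a point): Loose small squeeze bottle of green paint, standing upright: round green body 44 mm in diameter and 56 mm high, then a short green cone to 66 mm, then a slim white nozzle up to 88 mm total height; 80 to 170 g. The point is on its axis, half-way up, 44 mm above its underside; z up along the axis; yaw means nothing (round).
- bottle_blue_center (a point): Loose small squeeze bottle of blue paint, standing upright: round blue body 44 mm in diameter and 56 mm high, then a short blue cone to 66 mm, then a slim white nozzle up to 88 mm total height; 80 to 170 g. The point is on its axis, half-way up, 44 mm above its underside; z up along the axis; yaw means nothing (round).
- saucer_red_floor (a point): Fixed round drip saucer, white rim 86 mm outer diameter and 10 mm high above the table, with a flat red floor about 73 mm across, 4 mm above the table. The point is the centre of that floor, on its upper face; z up. It does not move.
- saucer_yellow_floor (a point): Fixed round drip saucer, white rim 86 mm outer diameter and 10 mm high above the table, with a flat yellow floor about 73 mm across, 4 mm above the table. The point is the centre of that floor, on its upper face; z up. It does not move.
- saucer_green_floor (a point): Fixed round drip saucer, white rim 86 mm outer diameter and 10 mm high above the table, with a flat green floor about 73 mm across, 4 mm above the table. The point is the centre of that floor, on its upper face; z up. It does not move.
- saucer_blue_floor (a point): Fixed round drip saucer, white rim 86 mm outer diameter and 10 mm high above the table, with a flat blue floor about 73 mm across, 4 mm above the table. The point is the centre of that floor, on its upper face; z up. It does not move.
- jar_red_center (a point): Loose wide red paint jar with a flat red screw lid and no nozzle, 62 mm in diameter, 58 mm high, standing upright, about 220 g; not to be moved. The point is on its axis, half-way up, 29 mm above its underside; z up.
- jar_blue_center (a point): Loose wide blue paint jar with a flat blue screw lid and no nozzle, 62 mm in diameter, 58 mm high, standing upright, about 220 g; not to be moved. The point is on its axis, half-way up, 29 mm above its underside; z up.
Mind the look-alikes: they are no part of the job. Leave any brown or grey look-alike of the part that bears saucer_blue_floor alone.

How it is judged (in metres and radians):
At the end, for the whole second after the job is handed in: Each of the four squeeze bottles stands upright (within about 6 degrees), flat on the floor of the saucer of its own colour (height within 4 mm), its axis within 15 mm of the saucer's centre, released and at rest; both jars stand upright within 15 mm of where they started (horizontal distance between bottle_red_center and saucer_red_floor below 0.015 m and z of bottle_red_center in the frame of saucer_red_floor between 0.04 and 0.048 m and angle between each of bottle_red_center, bottle_yellow_center, bottle_green_center, bottle_blue_center, jar_red_center, jar_blue_center's own z axis and vertical below 0.1 rad and linear speed of each of bottle_red, bottle_yellow, bottle_green, bottle_blue below 0.02 m/s and horizontal distance between bottle_yellow_center and saucer_yellow_floor below 0.015 m and z of bottle_yellow_center in the frame of saucer_yellow_floor between 0.04 and 0.048 m and horizontal distance between bottle_green_center and saucer_green_floor below 0.015 m and z of bottle_green_center in the frame of saucer_green_floor between 0.04 and 0.048 m and horizontal distance between bottle_blue_center and saucer_blue_floor below 0.015 m and z of bottle_blue_center in the frame of saucer_blue_floor between 0.04 and 0.048 m and distance of each of jar_red_center, jar_blue_center from where it was at the start of the episode below 0.015 m); the robot touches nothing.
It fails at once if a squeeze bottle is tipped more than about 35 degrees from upright (angle between any of bottle_red_center, bottle_yellow_center, bottle_green_center, bottle_blue_center's own z axis and vertical above 0.6 rad).
It fails at once if a paint jar is moved more than 15 mm from where it stood (distance of any of jar_red_center, jar_blue_center from where it was at the start of the episode above 0.015 m).
It also fails if it takes over 96 s, if anything falls off the work surface, if the arm or the gripper's body presses on something with over 40 N, if the wrist force passes 120 N, or if a joint passes its speed limit or range.

## Working session

There is one attempt and no reset: what is moved stays moved. The work goes in short steps, Python scripts to look and compute and a shell command to move; the robot and the scene stay as the last step left them, time stands still between calls to the robot, and variables do not carry over. Pictures are saved under pics/ and viewed, and the job is handed in when it is done.

```bash
ls; mkdir -p pics; python3 - <<'E'
from plant import *
import cv2
print(read_state())
for n in ("top","scene","wrist"):
    f=grab_frame(n); cv2.imwrite(f"pics/{n}0.png",f["color"]); print(n,{k:v for k,v in f.items() if k!="color"})
E
```

```text
pics
{'clock': 0.0, 'joint_pos': array([-6.16719112e+01,  2.20900916e+01,  3.78072220e-01, -3.00566700e-02,
       -6.84087658e+01, -1.48185381e+01]), 'qvel': array([-0.08076005, -0.00467136,  0.05838491,  0.00233586,  0.03360139,
       -0.02720602]), 'joint_torque': array([-6.32257488e-04, -3.92289770e+01,  1.88391173e+01,  4.18621883e+00,
       -4.76477449e-03,  8.01366951e-06]), 'tcp_pos': array([ 0.14592086, -0.60715936,  0.24721415]), 'ee_rot': array([[-9.72376171e-01, -2.33418626e-01, -5.70946192e-04],
       [-2.33419315e-01,  9.72373934e-01,  2.08706023e-03],
       [ 6.80144627e-05,  2.16267750e-03, -9.99997659e-01]]), 'wrist_force': array([-0.10442328, -0.43594184,  0.10647733]), 'ft_torque': array([-0.02074244, -0.04484275, -0.03013859]), 'grip_width': 0.9979121270939857}
top {'vfov': 55.581600183948815, 'cx': 262.48239070738646, 'cy': 194.33535380034604, 'k1': -0.07129220734374268, 'xyz': array([ 0.47406804, -0.01697348,  0.96858884]), 'rotation': array([[-0.01361741, -0.99318776,  0.11572654],
       [-0.99982789,  0.01498325,  0.01094053],
       [-0.01259996, -0.11555764, -0.99322086]])}
scene {'vfov': 55.10076231032195, 'cx': 252.86891671925733, 'cy': 193.00809176278753, 'k1': -0.11417890850164843, 'xyz': array([0.91050307, 0.41870555, 0.82075765]), 'rotation': array([[-0.77649763,  0.50339592, -0.37900393],
       [ 0.63006601,  0.62816814, -0.45653215],
       [ 0.00826177, -0.59329363, -0.80494374]])}
wrist {'vfov': 66.56436344432868, 'cx': 259.0178270785445, 'cy': 191.51045105083045, 'k1': 0.0070314715151958175, 'xyz': array([ 0.07735089, -0.62427625,  0.37323776]), 'rotation': array([[-0.23344292,  0.93432376,  0.26933903],
       [ 0.97236795,  0.22367274,  0.0668661 ],
       [ 0.00223079,  0.27750606, -0.9607213 ]])}
```

View pics/top0.png

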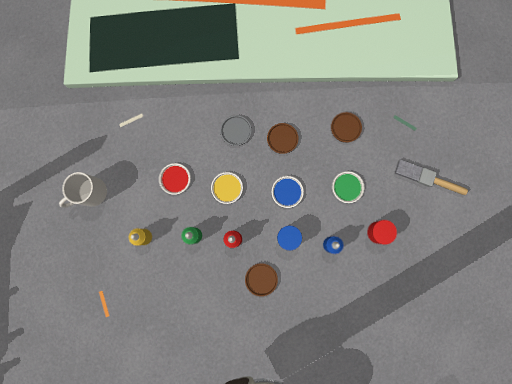

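View pics/scene0.png

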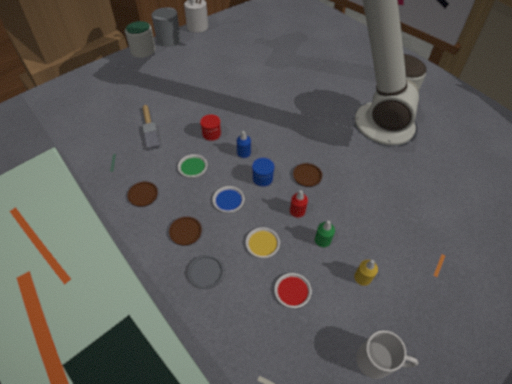

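The candidates in the top view are:
- **Bottles** (white nozzle): yellow (139,237), green (191,235), red (233,239), blue (333,245).
- **Jars** (flat lid, leave alone): blue (289,238), red (382,232).
- **Saucers**: red (175,179), yellow (227,188), blue (287,192), green (348,187).
- **Look-alikes**: grey (237,130), brown (283,138), (346,127) and (262,280).

I'll check these in a close crop and measure them.

```bash
cat > h.py <<'E'
from plant import *
import cv2, numpy as np
from scipy.optimize import least_squares
def proj(f,P):
    P=np.atleast_2d(P); c=(P-f["xyz"])@f["rotation"]; s=c[:,:2]/c[:,2:]
    r2=(s**2).sum(1,keepdims=True); s=s*(1+f["k1"]*r2)
    F=f["color"].shape[0]/2/np.tan(np.radians(f["vfov"]/2))
    return s*F+[f["cx"],f["cy"]]
def ray(f,uv,z):
    g=least_squares(lambda p:(proj(f,[p[0],p[1],z])-uv).ravel(),[0.5,0]); return g.x
def hull(f,x,y,prof):
    t=np.linspace(0,2*np.pi,60); P=np.vstack([np.c_[x+r*np.cos(t),y+r*np.sin(t),0*t+z] for r,z in prof])
    return cv2.convexHull(proj(f,P).astype(np.float32))
BOT=[(.022,0),(.022,.056),(.006,.066)]; JAR=[(.031,0),(.031,.058)]; SAU=[(.0365,.004)]
def cen(h): m=cv2.moments(h); return np.array([m["m10"]/m["m00"],m["m01"]/m["m00"]])
HUE={"red":[(0,8),(172,180)],"yellow":[(18,32)],"green":[(50,80)],"blue":[(100,125)]}
def mask(f,c):
    h=cv2.cvtColor(f["color"],cv2.COLOR_BGR2HSV)
    return sum(cv2.inRange(h,(a,130,50),(b,255,255)) for a,b in HUE[c])
def blobs(f,c,amin=60):
    m=mask(f,c)
    n,l,s,ce=cv2.connectedComponentsWithStats(m)
    return [(ce[i],s[i,4],l==i) for i in range(1,n) if s[i,4]>amin]
def blobfit(f,b,prof):
    # solve xy so that model hull centroid matches the filled blob's hull centroid
    cs,_=cv2.findContours(b[2].astype(np.uint8),cv2.RETR_EXTERNAL,cv2.CHAIN_APPROX_NONE)
    hh=cv2.convexHull(np.vstack(cs)); t=cen(hh); z0=ray(f,t,prof[-1][1]/2)
    x=least_squares(lambda p:cen(hull(f,p[0],p[1],prof))-t,z0,diff_step=1e-4).x
    return x,cv2.contourArea(hh),cv2.contourArea(hull(f,*x,prof))
E
python3 - <<'E'
from h import *
for n in ("top","scene"):
    f=grab_frame(n); im=f["color"]
    for c in HUE:
        for b in blobs(f,c):
            if n=="top" and b[0][1]<100: continue
            o=[]
            for nm,p in (("B",BOT),("J",JAR),("S",SAU)):
                x,a,am=blobfit(f,b,p); o.append(f"{nm} {x.round(4)} {am/a:.2f}")
            print(n,c,b[0].round(0),b[1],o)
    if n=="top": cv2.imwrite("pics/crop1.png",cv2.resize(im[150:300,100:420],None,fx=2.4,fy=2.4))
E
```

```text
top red [175. 179.] 539 ['B [0.6285 0.2232] 0.62', 'J [0.6282 0.2226] 1.13', 'S [0.6332 0.2303] 1.09']
top red [382. 232.] 571 ['B [ 0.4818 -0.3126] 0.63', 'J [ 0.4819 -0.3119] 1.14', 'S [ 0.4821 -0.3214] 1.09']
top red [233. 239.] 211 ['B [0.4698 0.0715] 1.16', 'J [0.4699 0.071 ] 2.22', 'S [0.4698 0.0747] 2.61']
top yellow [227. 188.] 555 ['B [0.6021 0.0859] 0.54', 'J [0.6018 0.0856] 1.01', 'S [0.6063 0.0892] 1.10']
top yellow [141. 237.] 263 ['B [0.4782 0.3124] 1.20', 'J [0.4782 0.3117] 2.16', 'S [0.4783 0.3221] 2.00']
top green [347. 187.] 529 ['B [ 0.5999 -0.227 ] 0.62', 'J [ 0.5996 -0.2265] 1.15', 'S [ 0.6037 -0.2333] 1.15']
top green [192. 235.] 209 ['B [0.4807 0.1774] 1.22', 'J [0.4807 0.1769] 2.28', 'S [0.481  0.1835] 2.39']
top blue [287. 192.] 563 ['B [ 0.5892 -0.0701] 0.51', 'J [ 0.5888 -0.0699] 0.97', 'S [ 0.5931 -0.0718] 1.09']
top blue [289. 237.] 475 ['B [ 0.4713 -0.0728] 0.57', 'J [ 0.4714 -0.0724] 1.11', 'S [ 0.4713 -0.0751] 1.35']
top blue [332. 244.] 219 ['B [ 0.4519 -0.1839] 1.19', 'J [ 0.452  -0.1833] 2.22', 'S [ 0.4512 -0.1892] 2.40']
scene red [210. 127.] 428 [
[... 363 characters left out ...]
02] 1.53', 'S [0.6046 0.0908] 1.20']
scene yellow [365. 274.] 338 ['B [0.4769 0.3145] 1.25', 'J [0.4776 0.3145] 2.17', 'S [0.4623 0.3107] 1.69']
scene green [192. 166.] 265 ['B [ 0.6113 -0.2113] 1.42', 'J [ 0.6116 -0.2106] 2.39', 'S [ 0.6015 -0.2317] 1.52']
scene green [324. 236.] 265 ['B [0.481  0.1804] 1.42', 'J [0.4816 0.1807] 2.46', 'S [0.4667 0.1724] 1.84']
scene blue [244. 147.] 239 ['B [ 0.4512 -0.1806] 1.37', 'J [ 0.4517 -0.1799] 2.28', 'S [ 0.4364 -0.1999] 1.39']
scene blue [263. 171.] 506 ['B [ 0.4688 -0.0722] 0.72', 'J [ 0.4693 -0.0717] 1.22', 'S [ 0.4544 -0.0882] 0.80']
scene blue [228. 200.] 382 ['B [ 0.6017 -0.0543] 1.06', 'J [ 0.602  -0.0537] 1.80', 'S [ 0.5914 -0.0699] 1.27']
```

View pics/crop1.png

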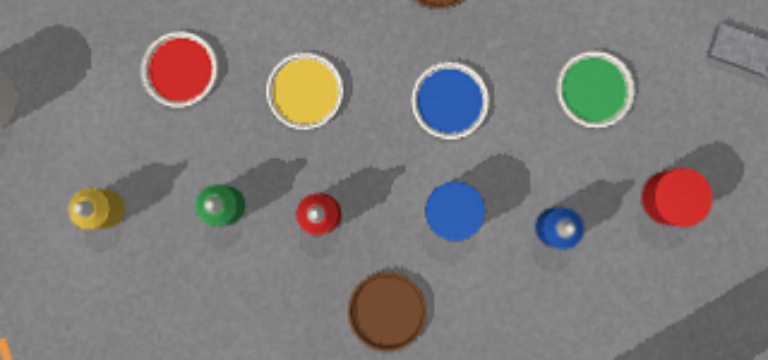

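View pics/wrist0.png

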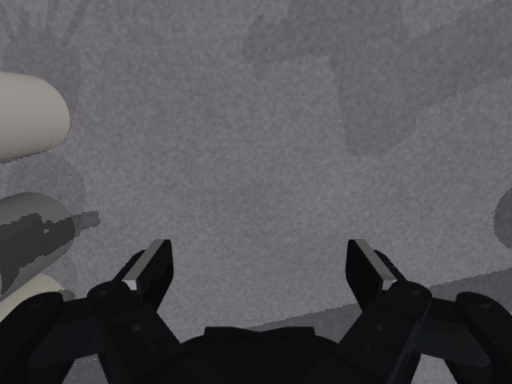

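The close crop confirms the four nozzled bottles, the two flat-lidded jars and the four white-rimmed saucers, and both cameras agree to 2–3 mm. I'll start with the blue bottle at (0.4515, -0.182), jaws along world y.

```bash
python3 -m jog '{"travel":[[1,1.4,0],[2,2.8,0],[3,4.2,0],[4,5.6,0],[5,7,0],[6,8.4,0],[7,9.8,0],[8,11.2,0],[9,12.6,0],[10,14,0],[11,15.4,0],[12.2,17,0]],"yaw":[-1,-2,-3,-5,-7,-9,-11,-13,-13.5,-13.5,-13.5,-13.5],"jaw":[90,90,90,90,90,90,90,90,90,90,90,90]}' 60
```

```text
clock: 1.25
tcp_pos: [0.4379, -0.1993, 0.2487]
ee_rot: [[-1.0, -0.0, 0.001], [-0.0, 1.0, -0.0], [-0.001, -0.0, -1.0]]
wrist_force: [0.7, 0.1, -0.9]
grip_width: 0.897
```

```bash
python3 -m jog '{"travel":[[0.1,0.1,0],[0.1,0.1,0],[0.1,0.1,0]],"yaw":[0,0,0],"jaw":[90,90,90]}'; python3 - <<'E'
from h import *
print(read_state()["tcp_pos"])
f=grab_frame("wrist"); im=f["color"].copy(); print(f["xyz"])
for c in HUE:
    for b in blobs(f,c,200):
        print(c,b[0].round(0),b[1],[blobfit(f,b,p)[0].round(4) for p in (BOT,JAR,SAU)])
cv2.imwrite("pics/w1.png",im)
E
```

```text
clock: 1.5
tcp_pos: [0.4396, -0.1985, 0.2481]
ee_rot: [[-1.0, -0.001, -0.001], [-0.001, 1.0, 0.0], [0.001, 0.0, -1.0]]
wrist_force: [-0.4, -0.2, -0.3]
grip_width: 0.899
[ 0.43956499 -0.19852894  0.24813349]
[ 0.36907926 -0.19899783  0.37407902]
red [480. 191.] 1918 [array([0.4682, 0.0702]), array([0.4679, 0.0683]), array([0.4772, 0.0933])]
red [167. 203.] 2767 [array([ 0.4816, -0.3114]), array([ 0.481 , -0.3103]), array([ 0.4924, -0.3216])]
yellow [463. 275.] 1359 [array([0.5833, 0.07  ]), array([0.5824, 0.0684]), array([0.6015, 0.0924])]
green [236. 276.] 1706 [array([ 0.5832, -0.2296]), array([ 0.582 , -0.2294]), array([ 0.6021, -0.2323])]
blue [272. 177.] 1109 [array([ 0.4502, -0.1832]), array([ 0.4495, -0.1835]), array([ 0.4592, -0.1816])]
blue [366. 195.] 2856 [array([ 0.4711, -0.0693]), array([ 0.4706, -0.0705]), array([ 0.4809, -0.0574])]
blue [332. 273.] 375 [array([ 0.5792, -0.1009]), array([ 0.578 , -0.1016]), array([ 0.5976, -0.0924])]
```

View pics/w1.png

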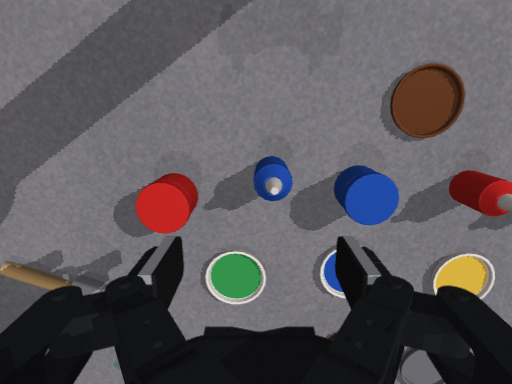

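The wrist view puts the blue bottle at (272,177), i.e. (0.450, -0.183), which agrees. I'll centre on it and descend to TCP z = 0.043.

```bash
python3 -m jog '{"travel":[[0.46,0.65,0],[0.46,0.65,-1],[0.46,0.65,-2],[0.46,0.65,-3],[0.46,0.65,-4],[0.46,0.65,-5],[0.46,0.65,-6],[0.46,0.65,-7],[0.46,0.65,-7.8],[0.46,0.65,-8.2],[0.46,0.65,-8.2],[0.46,0.65,-8.2]],"yaw":[0,0,0,0,0,0,0,0,0,0,0,0],"jaw":[90,90,90,90,90,90,90,90,90,90,90,90]}'; python3 -m jog '{"travel":[[0,0,0],[0,0,0],[0,0,0],[0,0,0],[0,0,0],[0,0,0],[0,0,0],[0,0,0],[0,0,0],[0,0,0],[0,0,0],[0,0,0]],"yaw":[0,0,0,0,0,0,0,0,0,0,0,0],"jaw":[80,70,60,50,45,40,40,40,40,40,40,40]}' 40
```

```text
clock: 2.55
tcp_pos: [0.4505, -0.1837, 0.0431]
ee_rot: [[-1.0, 0.002, -0.001], [0.002, 1.0, -0.0], [0.001, -0.0, -1.0]]
wrist_force: [-0.7, 0.2, -0.2]
grip_width: 0.898
clock: 3.55
tcp_pos: [0.4518, -0.1826, 0.0444]
ee_rot: [[-1.0, -0.001, 0.001], [-0.001, 1.0, -0.0], [-0.001, -0.0, -1.0]]
wrist_force: [-1.1, 0.9, 6.5]
grip_width: 0.501
```

Gripped at opening 0.501, about 43 mm. Next I'll lift and carry it over the blue saucer.

```bash
python3 -m jog '{"travel":[[0,0,0.3],[0,0,0.8],[0,0,1.5],[0,0,2.3],[0,0,3.1],[0,0,3.9],[0,0,4.5],[0,0,4.9],[0,0,5],[0,0,5],[0,0,5],[0,0,5]],"yaw":[0,0,0,0,0,0,0,0,0,0,0,0],"jaw":[40,40,40,40,40,40,40,40,40,40,40,40]}'; python3 -m jog '{"travel":[[0.3,0.24,0],[0.9,0.72,0],[1.6,1.28,0],[2.4,1.9,0],[3.2,2.52,0],[4,3.15,0],[4.7,3.7,0],[5.2,4.1,0],[5.5,4.34,0],[5.64,4.45,0],[5.64,4.45,0],[5.64,4.45,0]],"yaw":[0,0,0,0,0,0,0,0,0,0,0,0],"jaw":[40,40,40,40,40,40,40,40,40,40,40,40]}'; python3 - <<'E'
from h import *
for n in("top","scene"): cv2.imwrite(f"pics/a_{n}.png",grab_frame(n)["color"])
E
```

```text
clock: 4.55
tcp_pos: [0.4506, -0.1824, 0.1674]
ee_rot: [[-1.0, 0.0, -0.002], [0.0, 1.0, 0.0], [0.002, 0.0, -1.0]]
wrist_force: [-0.0, 0.6, -1.2]
grip_width: 0.503
clock: 5.55
tcp_pos: [0.5916, -0.0714, 0.1678]
ee_rot: [[-1.0, 0.0, -0.001], [0.0, 1.0, -0.0], [0.001, -0.0, -1.0]]
wrist_force: [-0.2, -0.3, -1.1]
grip_width: 0.506
```

View pics/a_scene.png

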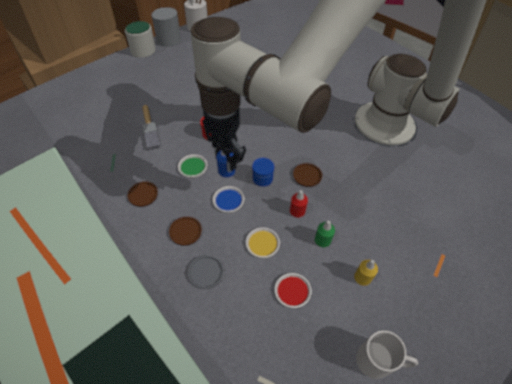

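The bottle hangs upright in the gripper at (227,165) in the scene view. Lowering it and releasing.

```bash
python3 -m jog '{"travel":[[0,0,-0.4],[0,0,-1],[0,0,-1.7],[0,0,-2.4],[0,0,-3.1],[0,0,-3.7],[0,0,-4.2],[0,0,-4.5],[0,0,-4.7],[0,0,-4.8],[0,0,-4.8],[0,0,-4.8]],"yaw":[0,0,0,0,0,0,0,0,0,0,0,0],"jaw":[40,40,40,40,40,40,40,40,40,40,40,40]}'; python3 -m jog '{"travel":[[0,0,0],[0,0,0],[0,0,0],[0,0,0],[0,0,0],[0,0,0],[0,0,0],[0,0,0.5],[0,0,1.5],[0,0,2.7],[0,0,4],[0,0,5]],"yaw":[0,0,0,0,0,0,0,0,0,0,0,0],"jaw":[55,60,65,70,75,80,80,80,80,80,80,80]}';
```

```text
clock: 6.65
tcp_pos: [0.5927, -0.0713, 0.049]
ee_rot: [[-1.0, -0.0, 0.002], [-0.0, 1.0, 0.0], [-0.002, 0.0, -1.0]]
wrist_force: [-0.7, 0.1, -1.5]
grip_width: 0.504
clock: 7.65
tcp_pos: [0.5928, -0.0713, 0.1758]
ee_rot: [[-1.0, -0.001, 0.002], [-0.001, 1.0, -0.0], [-0.002, -0.0, -1.0]]
wrist_force: [-0.1, -0.4, 1.2]
grip_width: 0.801
```

```bash
python3 -m jog '{"travel":[[-0.5,0.6,0.5],[-1,1.2,1],[-1.5,1.8,1],[-2,2.4,1],[-2.5,3,1],[-3,3.6,1],[-3.5,4.2,1],[-4,4.8,1],[-4.5,5.3,1],[-4.9,5.77,1],[-4.9,5.77,1],[-4.9,5.77,1]],"yaw":[0,0,0,0,0,0,0,0,0,0,0,0],"jaw":[85,85,85,85,85,85,85,85,85,85,85,85]}'; python3 - <<'E'
from h import *
print(read_state()["tcp_pos"])
for n in ("wrist","top","scene"):
    f=grab_frame(n)
    for c in ("red","blue"):
        for b in blobs(f,c,150):
            if n=="top" and b[0][1]<100: continue
            print(n,c,b[0].round(0),b[1],[blobfit(f,b,p)[0].round(4) for p in (BOT,JAR,SAU)])
    cv2.imwrite(f"pics/b_{n}.png",f["color"])
E
```

```text
clock: 8.65
tcp_pos: [0.4696, 0.0734, 0.1986]
ee_rot: [[-1.0, -0.002, 0.001], [-0.002, 1.0, 0.0], [-0.001, 0.0, -1.0]]
wrist_force: [-0.4, -0.6, 0.3]
grip_width: 0.853
[0.46963083 0.0733652  0.19862923]
wrist red [258. 177.] 1522 [array([0.4685, 0.0725]), array([0.4676, 0.0725]), array([0.4781, 0.0724])]
wrist blue [114. 179.] 4349 [array([ 0.4707, -0.0736]), array([ 0.4704, -0.072 ]), array([ 0.4791, -0.0896])]
wrist blue [128. 262.] 1015 [array([ 0.567 , -0.0741]), array([ 0.566 , -0.0728]), array([ 0.5847, -0.0892])]
top red [175. 179.] 538 [array([0.6285, 0.2232]), array([0.6282, 0.2226]), array([0.6331, 0.2303])]
top red [382. 232.] 571 [array([ 0.4818, -0.3126]), array([ 0.4819, -0.3119]), array([ 0.4821, -0.3214])]
top blue [287. 192.] 514 [array([ 0.5892, -0.0701]), array([ 0.5888, -0.0699]), array([ 0.5931, -0.0718])]
top blue [289. 237.] 475 [array([ 0.4713, -0.0728]), array([ 0.4714, -0.0724]), array([ 0.4713, -0.0751])]
scene red [210. 127.] 428 [array([ 0.4796, -0.3104]), array([ 0.4801, -0.3096]), array([ 0.4658, -0.3337])]
scene red [298. 206.] 286 [array([0.4695, 0.0743]), array([0.4701, 0.0747]), array([0.4549, 0.0628])]
scene red [293. 291.] 661 [array([0.6407, 0.2382]), array([0.6411, 0.2384]), array([0.6312, 0.2318])]
scene blue [263. 171.] 508 [array([ 0.4689, -0.0721]), array([ 0.4694, -0.0716]), array([ 0.4545, -0.0882])]
scene blue [228. 198.] 459 [array([ 0.5968, -0.0623]), array([ 0.5971, -0.0618]), array([ 0.5864, -0.0782])]
```

View pics/b_top.png

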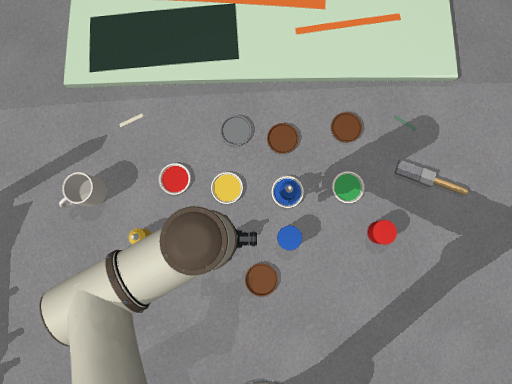

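View pics/b_scene.png

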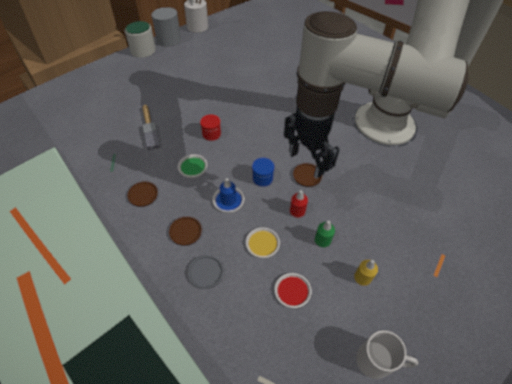

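The blue bottle stands in the middle of its saucer, with the nozzle at (289,188) in the top view. The red bottle is directly below the gripper, so I'll grasp it.

```bash
python3 -m jog '{"travel":[[0,0,-0.6],[0,0,-1.4],[0,0,-2.2],[0,0,-3],[0,0,-3.8],[0,0,-4.6],[0,0,-5.3],[0,0,-5.8],[0,0,-6.1],[0,0,-6.2],[0,0,-6.2],[0,0,-6.2]],"yaw":[0,0,0,0,0,0,0,0,0,0,0,0],"jaw":[85,85,85,85,85,85,85,85,85,85,85,85]}'; python3 -m jog '{"travel":[[0,0,0],[0,0,0],[0,0,0],[0,0,0],[0,0,0],[0,0,0],[0,0,0],[0,0,0],[0,0,0],[0,0,0],[0,0,0],[0,0,0]],"yaw":[0,0,0,0,0,0,0,0,0,0,0,0],"jaw":[80,70,60,50,45,40,40,40,40,40,40,40]}' 40;  python3 -m jog '{"travel":[[0,0,0.3],[0,0,0.8],[0,0,1.5],[0,0,2.3],[0,0,3.1],[0,0,3.9],[0,0,4.5],[0,0,4.9],[0,0,5],[0,0,5],[0,0,5],[0,0,5]],"yaw":[0,0,0,0,0,0,0,0,0,0,0,0],"jaw":[40,40,40,40,40,40,40,40,40,40,40,40]}'
```

```text
clock: 9.8
tcp_pos: [0.4704, 0.073, 0.0438]
ee_rot: [[-1.0, -0.0, 0.001], [-0.0, 1.0, 0.0], [-0.001, 0.0, -1.0]]
wrist_force: [0.6, -0.5, -0.2]
grip_width: 0.849
clock: 10.8
tcp_pos: [0.47, 0.0732, 0.0441]
ee_rot: [[-1.0, -0.001, 0.001], [-0.001, 1.0, 0.0], [-0.001, 0.0, -1.0]]
wrist_force: [-2.2, 0.8, 5.6]
grip_width: 0.5
clock: 11.8
tcp_pos: [0.4691, 0.0727, 0.1674]
ee_rot: [[-1.0, 0.0, -0.002], [0.0, 1.0, -0.001], [0.002, -0.001, -1.0]]
wrist_force: [-0.7, 0.8, -1.1]
grip_width: 0.503
```

```bash
python3 -m jog '{"travel":[[0.3,0.3,0],[1,1,0],[1.8,1.8,0],[2.7,2.6,0],[3.6,3.5,0],[4.5,4.4,0],[5.3,5.2,0],[5.9,5.8,0],[6.3,6.15,0],[6.5,6.33,0],[6.5,6.33,0],[6.5,6.33,0]],"yaw":[0,0,0,0,0,0,0,0,0,0,0,0],"jaw":[40,40,40,40,40,40,40,40,40,40,40,40]}'; python3 -m jog '{"travel":[[0,0,-0.4],[0,0,-1],[0,0,-1.7],[0,0,-2.4],[0,0,-3.1],[0,0,-3.7],[0,0,-4.2],[0,0,-4.5],[0,0,-4.7],[0,0,-4.8],[0,0,-4.8],[0,0,-4.8]],"yaw":[0,0,0,0,0,0,0,0,0,0,0,0],"jaw":[40,40,40,40,40,40,40,40,40,40,40,40]}'; python3 -m jog '{"travel":[[0,0,0],[0,0,0],[0,0,0],[0,0,0],[0,0,0],[0,0,0],[0,0,0],[0,0,0.5],[0,0,1.5],[0,0,2.7],[0,0,4],[0,0,5]],"yaw":[0,0,0,0,0,0,0,0,0,0,0,0],"jaw":[55,60,65,70,75,80,80,80,80,80,80,80]}';
```

```text
clock: 12.8
tcp_pos: [0.6318, 0.2311, 0.1672]
ee_rot: [[-1.0, -0.0, -0.002], [-0.0, 1.0, -0.001], [0.002, -0.001, -1.0]]
wrist_force: [-0.4, -0.2, -1.1]
grip_width: 0.505
clock: 13.8
tcp_pos: [0.6328, 0.2316, 0.0492]
ee_rot: [[-1.0, -0.0, 0.002], [-0.0, 1.0, 0.001], [-0.002, 0.001, -1.0]]
wrist_force: [0.3, 0.2, -1.9]
grip_width: 0.5
clock: 14.8
tcp_pos: [0.633, 0.2314, 0.1772]
ee_rot: [[-1.0, -0.001, 0.003], [-0.001, 1.0, 0.001], [-0.003, 0.001, -1.0]]
wrist_force: [-0.5, 0.1, -0.2]
grip_width: 0.797
```

```bash
python3 -m jog '{"travel":[[-0.6,0.3,0.5],[-1.3,0.7,1],[-2,1.1,1],[-2.7,1.5,1],[-3.4,1.9,1],[-4.1,2.3,1],[-4.8,2.6,1],[-5.4,2.9,1],[-5.9,3.1,1],[-6.2,3.3,1],[-6.2,3.3,1],[-6.2,3.3,1]],"yaw":[0,0,0,0,0,0,0,0,0,0,0,0],"jaw":[85,85,85,85,85,85,85,85,85,85,85,85]}'; python3 - <<'E'
from h import *
print(read_state()["tcp_pos"])
f=grab_frame("wrist")
for c in ("yellow","green","red"):
    for b in blobs(f,c,150):
        print(c,b[0].round(0),b[1],[blobfit(f,b,p)[0].round(4) for p in (BOT,SAU)])
cv2.imwrite(f"pics/c_top.png",grab_frame("top")["color"])
E
```

```text
clock: 15.8
tcp_pos: [0.4774, 0.314, 0.1988]
ee_rot: [[-1.0, -0.001, 0.001], [-0.001, 1.0, 0.0], [-0.001, 0.0, -1.0]]
wrist_force: [0.1, -0.3, 0.7]
grip_width: 0.845
[0.4773978  0.31402885 0.19883082]
yellow [259. 177.] 1512 [array([0.4761, 0.3134]), array([0.4857, 0.3134])]
yellow [ 77. 269.] 1954 [array([0.584 , 0.1103]), array([0.6024, 0.0898])]
green [129. 178.] 1982 [array([0.4787, 0.1785]), array([0.4872, 0.1636])]
red [197. 299.] 2134 [array([0.6224, 0.2418]), array([0.6448, 0.2346])]
```

View pics/c_top.png

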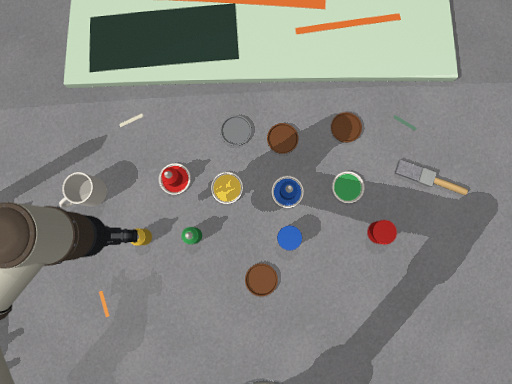

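The red bottle stands in its saucer with the nozzle at (170,175) in the top view. The wrist view confirms the yellow bottle is under the tool.

```bash
python3 -m jog '{"travel":[[0,0,-0.6],[0,0,-1.4],[0,0,-2.2],[0,0,-3],[0,0,-3.8],[0,0,-4.6],[0,0,-5.3],[0,0,-5.8],[0,0,-6.1],[0,0,-6.2],[0,0,-6.2],[0,0,-6.2]],"yaw":[0,0,0,0,0,0,0,0,0,0,0,0],"jaw":[85,85,85,85,85,85,85,85,85,85,85,85]}'; python3 -m jog '{"travel":[[0,0,0],[0,0,0],[0,0,0],[0,0,0],[0,0,0],[0,0,0],[0,0,0],[0,0,0],[0,0,0],[0,0,0],[0,0,0],[0,0,0]],"yaw":[0,0,0,0,0,0,0,0,0,0,0,0],"jaw":[80,70,60,50,45,40,40,40,40,40,40,40]}' 40;  python3 -m jog '{"travel":[[0,0,0.3],[0,0,0.8],[0,0,1.5],[0,0,2.3],[0,0,3.1],[0,0,3.9],[0,0,4.5],[0,0,4.9],[0,0,5],[0,0,5],[0,0,5],[0,0,5]],"yaw":[0,0,0,0,0,0,0,0,0,0,0,0],"jaw":[40,40,40,40,40,40,40,40,40,40,40,40]}'; python3 -m jog '{"travel":[[0.3,-0.5,0],[0.8,-1.4,0],[1.4,-2.4,0],[2,-3.5,0],[2.6,-4.6,0],[3.2,-5.7,0],[3.9,-6.8,0],[4.4,-7.7,0],[4.8,-8.4,0],[5.1,-8.9,0],[5.12,-8.94,0],[5.12,-8.94,0]],"yaw":[0,0,0,0,0,0,0,0,0,0,0,0],"jaw":[40,40,40,40,40,40,40,40,40,40,40,40]}'
```

```text
clock: 16.9
tcp_pos: [0.4779, 0.314, 0.0439]
ee_rot: [[-1.0, -0.0, 0.001], [-0.0, 1.0, 0.001], [-0.001, 0.001, -1.0]]
wrist_force: [0.5, 0.0, 0.1]
grip_width: 0.844
clock: 17.9
tcp_pos: [0.4775, 0.314, 0.0441]
ee_rot: [[-1.0, -0.001, 0.001], [-0.001, 1.0, 0.001], [-0.001, 0.001, -1.0]]
wrist_force: [-1.5, -0.0, 5.7]
grip_width: 0.504
clock: 18.9
tcp_pos: [0.4767, 0.3132, 0.1669]
ee_rot: [[-1.0, 0.0, -0.002], [0.0, 1.0, -0.002], [0.002, -0.002, -1.0]]
wrist_force: [-1.4, -1.0, -1.0]
grip_width: 0.503
clock: 19.9
tcp_pos: [0.6051, 0.0897, 0.1673]
ee_rot: [[-1.0, 0.001, -0.002], [0.001, 1.0, -0.0], [0.002, -0.0, -1.0]]
wrist_force: [-0.6, -0.9, -0.5]
grip_width: 0.502
```

```bash
python3 -m jog '{"travel":[[0,0,-0.4],[0,0,-1],[0,0,-1.7],[0,0,-2.4],[0,0,-3.1],[0,0,-3.7],[0,0,-4.2],[0,0,-4.5],[0,0,-4.7],[0,0,-4.8],[0,0,-4.8],[0,0,-4.8]],"yaw":[0,0,0,0,0,0,0,0,0,0,0,0],"jaw":[40,40,40,40,40,40,40,40,40,40,40,40]}'; python3 -m jog '{"travel":[[0,0,0],[0,0,0],[0,0,0],[0,0,0],[0,0,0],[0,0,0],[0,0,0],[0,0,0.5],[0,0,1.5],[0,0,2.7],[0,0,4],[0,0,5]],"yaw":[0,0,0,0,0,0,0,0,0,0,0,0],"jaw":[55,60,65,70,75,80,80,80,80,80,80,80]}'; python3 -m jog '{"travel":[[-0.5,0.3,0.5],[-1.1,0.7,1],[-1.7,1.1,1],[-2.3,1.6,1],[-2.9,2,1],[-3.5,2.4,1],[-4,2.8,1],[-4.5,3.2,1],[-4.8,3.4,1],[-4.98,3.56,1],[-4.98,3.56,1],[-4.98,3.56,1]],"yaw":[0,0,0,0,0,0,0,0,0,0,0,0],"jaw":[85,85,85,85,85,85,85,85,85,85,85,85]}'; python3 - <<'E'
from h import *
print(read_state()["tcp_pos"])
f=grab_frame("wrist")
for c in ("yellow","green","red"):
    for b in blobs(f,c,150):
        print(c,b[0].round(0),b[1],[blobfit(f,b,p)[0].round(4) for p in (BOT,SAU)])
cv2.imwrite(f"pics/d_scene.png",grab_frame("scene")["color"])
E
```

```text
clock: 20.9
tcp_pos: [0.6057, 0.0908, 0.0489]
ee_rot: [[-1.0, -0.001, 0.002], [-0.001, 1.0, 0.001], [-0.002, 0.001, -1.0]]
wrist_force: [0.2, 0.0, -0.8]
grip_width: 0.506
clock: 21.9
tcp_pos: [0.6058, 0.0903, 0.1759]
ee_rot: [[-1.0, -0.001, 0.002], [-0.001, 1.0, 0.0], [-0.002, 0.0, -1.0]]
wrist_force: [0.6, -0.2, 1.1]
grip_width: 0.798
clock: 22.9
tcp_pos: [0.481, 0.1793, 0.1984]
ee_rot: [[-1.0, -0.001, 0.0], [-0.001, 1.0, -0.0], [-0.0, -0.0, -1.0]]
wrist_force: [-0.1, -0.5, 0.0]
grip_width: 0.852
[0.48099032 0.17928673 0.19840088]
yellow [196. 278.] 1558 [array([0.5972, 0.1066]), array([0.617 , 0.0991])]
green [259. 176.] 1451 [array([0.4788, 0.1786]), array([0.4884, 0.1785])]
red [302. 294.] 2797 [array([0.6213, 0.2294]), array([0.6432, 0.2345])]
```

View pics/d_scene.png

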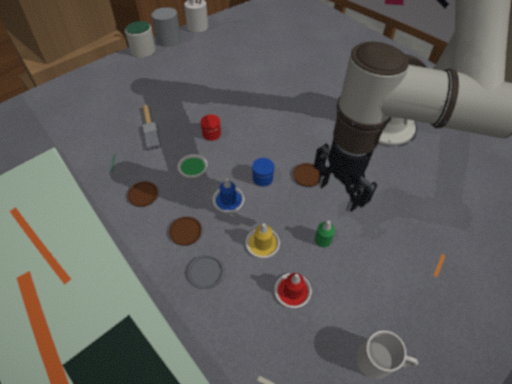

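Blue, yellow and red all stand in their saucers, at (228,195), (263,237) and (294,287) in the scene view. Green is next, and last.

```bash
python3 -m jog '{"travel":[[0,0,-0.6],[0,0,-1.4],[0,0,-2.2],[0,0,-3],[0,0,-3.8],[0,0,-4.6],[0,0,-5.3],[0,0,-5.8],[0,0,-6.1],[0,0,-6.2],[0,0,-6.2],[0,0,-6.2]],"yaw":[0,0,0,0,0,0,0,0,0,0,0,0],"jaw":[85,85,85,85,85,85,85,85,85,85,85,85]}'; python3 -m jog '{"travel":[[0,0,0],[0,0,0],[0,0,0],[0,0,0],[0,0,0],[0,0,0],[0,0,0],[0,0,0],[0,0,0],[0,0,0],[0,0,0],[0,0,0]],"yaw":[0,0,0,0,0,0,0,0,0,0,0,0],"jaw":[80,70,60,50,45,40,40,40,40,40,40,40]}' 40;  python3 -m jog '{"travel":[[0,0,0.3],[0,0,0.8],[0,0,1.5],[0,0,2.3],[0,0,3.1],[0,0,3.9],[0,0,4.5],[0,0,4.9],[0,0,5],[0,0,5],[0,0,5],[0,0,5]],"yaw":[0,0,0,0,0,0,0,0,0,0,0,0],"jaw":[40,40,40,40,40,40,40,40,40,40,40,40]}'; python3 -m jog '{"travel":[[0,-0.4,0],[0,-1.2,0],[0,-2.2,0],[0,-3.2,0],[0,-4.2,0],[0,-5.2,0],[0,-6.2,0],[0,-7,0],[0,-7.6,0],[0,-7.9,0],[0,-8,0],[0,-8,0]],"yaw":[0,0,0,0,0,0,0,0,0,0,0,0],"jaw":[40,40,40,40,40,40,40,40,40,40,40,40]}'; python3 -m jog '{"travel":[[0.3,-0.5,0],[0.7,-1.2,0],[1.2,-2.1,0],[1.8,-3.2,0],[2.4,-4.3,0],[3,-5.3,0],[3.6,-6.4,0],[4.1,-7.3,0],[4.5,-8,0],[4.8,-8.5,0],[4.86,-8.58,0],[4.86,-8.58,0]],"yaw":[0,0,0,0,0,0,0,0,0,0,0,0],"jaw":[40,40,40,40,40,40,40,40,40,40,40,40]}'
```

```text
clock: 24.0
tcp_pos: [0.4814, 0.1794, 0.0438]
ee_rot: [[-1.0, -0.0, 0.001], [-0.0, 1.0, 0.001], [-0.001, 0.001, -1.0]]
wrist_force: [-0.5, -0.3, -0.1]
grip_width: 0.846
clock: 25.0
tcp_pos: [0.481, 0.1794, 0.0441]
ee_rot: [[-1.0, -0.001, 0.001], [-0.001, 1.0, 0.0], [-0.001, 0.0, -1.0]]
wrist_force: [-2.1, 0.1, 6.1]
grip_width: 0.497
clock: 26.0
tcp_pos: [0.4801, 0.1788, 0.167]
ee_rot: [[-1.0, 0.0, -0.002], [0.0, 1.0, -0.001], [0.002, -0.001, -1.0]]
wrist_force: [-0.3, 0.3, -1.0]
grip_width: 0.502
clock: 27.0
tcp_pos: [0.4805, -0.0213, 0.168]
ee_rot: [[-1.0, 0.001, -0.001], [0.001, 1.0, -0.0], [0.001, -0.0, -1.0]]
wrist_force: [0.2, 0.5, -1.0]
grip_width: 0.506
clock: 28.0
tcp_pos: [0.6026, -0.235, 0.1674]
ee_rot: [[-1.0, 0.0, -0.001], [0.0, 1.0, 0.0], [0.001, 0.0, -1.0]]
wrist_force: [0.0, 1.0, -2.4]
grip_width: 0.504
```

```bash
python3 -m jog '{"travel":[[0,0.1,-0.4],[0,0.1,-1],[0,0.1,-1.7],[0,0.1,-2.4],[0,0.1,-3.1],[0,0.1,-3.7],[0,0.1,-4.2],[0,0.1,-4.5],[0,0.1,-4.7],[0,0.1,-4.8],[0,0.1,-4.8],[0,0.1,-4.8]],"yaw":[0,0,0,0,0,0,0,0,0,0,0,0],"jaw":[40,40,40,40,40,40,40,40,40,40,40,40]}'; python3 -m jog '{"travel":[[0,0,0],[0,0,0],[0,0,0],[0,0,0],[0,0,0],[0,0,0],[0,0,0],[0,0,0.5],[0,0,1.5],[0,0,2.7],[0,0,4],[0,0,5.5]],"yaw":[0,0,0,0,0,0,0,0,0,0,0,0],"jaw":[55,60,65,70,75,80,80,80,80,80,80,80]}'; python3 -m jog '{"travel":[[-0.5,-0.5,0.5],[-1.2,-1.2,1],[-2,-2,1],[-3,-3,1],[-4,-4,1],[-5,-5,1],[-6,-6,1],[-7,-7,1],[-8,-8,1],[-9,-9,1],[-9,-9,1],[-9,-9,1]],"yaw":[0,0,0,0,0,0,0,0,0,0,0,0],"jaw":[85,85,85,85,85,85,85,85,85,85,85,85]}'; python3 - <<'E'
from h import *
for n in ("top","scene"):
    f=grab_frame(n); cv2.imwrite(f"pics/e_{n}.png",f["color"])
    S=dict(red=(.632,.231),yellow=(.6055,.09),green=(.6025,-.2325),blue=(.592,-.071))
    for c in S:
        im=f["color"].astype(int)
        # expected pixels of nozzle tip and rim
        u=proj(f,[*S[c],.092])[0]; x,y=u.round().astype(int)
        h=cv2.cvtColor(f["color"],cv2.COLOR_BGR2HSV)[y-9:y+10,x-9:x+10]
        m=((h[...,1]<100)&(h[...,2]>90)).astype(np.uint8)
        nn,l,s,ce=cv2.connectedComponentsWithStats(m)
        print(n,c,"exp",u.round(1),[( (ce[i]+[x-9,y-9]).round(1),s[i,4],(ray(f,ce[i]+[x-9,y-9],.083)-S[c]).round(4)) for i in range(1,nn)if s[i,4]>3])
    for c in("red","blue"):
        for b in blobs(f,c,150):
            if n=="top" and b[0][1]<100: continue
            print(n,c,b[0].round(0),[blobfit(f,b,JAR)[0].round(4)])
E
```

```text
clock: 29.0
tcp_pos: [0.6029, -0.2328, 0.0491]
ee_rot: [[-1.0, -0.0, 0.002], [-0.0, 1.0, -0.0], [-0.002, -0.0, -1.0]]
wrist_force: [1.0, -0.3, -1.1]
grip_width: 0.503
clock: 30.0
tcp_pos: [0.6014, -0.2326, 0.187]
ee_rot: [[-1.0, -0.0, -0.002], [-0.0, 1.0, 0.0], [0.002, 0.0, -1.0]]
wrist_force: [0.9, 0.7, 0.0]
grip_width: 0.796
clock: 31.0
tcp_pos: [0.3756, -0.4591, 0.2117]
ee_rot: [[-1.0, 0.003, 0.001], [0.003, 1.0, -0.001], [-0.001, -0.001, -1.0]]
wrist_force: [0.5, -0.1, 0.3]
grip_width: 0.848
top red exp [165.3 173.3] [(array([160.9, 170.8]), np.int32(162), array([0.0082, 0.0139])), (array([167.7, 174.1]), np.int32(43), array([-0.0006, -0.0034]))]
top yellow exp [222.4 183. ] [(array([217.3, 177. ]), np.int32(62), array([0.0166, 0.0138])), (array([223.7, 184. ]), np.int32(40), array([-0.0013, -0.0021])), (array([213. , 190.5]), np.int32(4), array([-0.0169,  0.0243]))]
top green exp [354.8 182.2] [(array([359.8, 179.3]), np.int32(129), array([ 0.0085, -0.015 ])), (array([353.5, 183.6]), np.int32(49), array([-0.0021,  0.0011]))]
top blue exp [288.6 187.5] [(array([291.5, 179.2]), np
[... 187 characters left out ...]
, -0.3119])]
top blue [287. 192.] [array([ 0.5888, -0.0699])]
top blue [289. 237.] [array([ 0.4714, -0.0724])]
scene red exp [296.1 274.9] [(array([296.5, 272.6]), np.int32(240), array([-0.0078, -0.0056]))]
scene yellow exp [263.1 224.2] [(array([263. , 222.3]), np.int32(285), array([-0.0071, -0.0083]))]
scene green exp [188.1 144.8] [(array([187.4, 144. ]), np.int32(298), array([-0.0041, -0.0118]))]
scene blue exp [226.3 179. ] [(array([224.6, 178.2]), np.int32(265), array([-0.002 , -0.0108]))]
scene red [211. 127.] [array([ 0.4795, -0.3104])]
scene red [292. 291.] [array([0.6389, 0.2367])]
scene blue [263. 171.] [array([ 0.4694, -0.0717])]
scene blue [228. 198.] [array([ 0.5971, -0.0619])]
```

View pics/e_top.png

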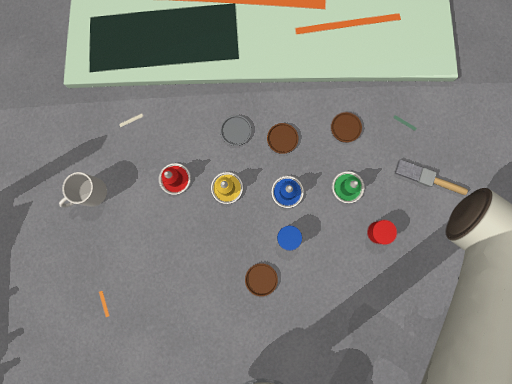

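View pics/e_scene.png

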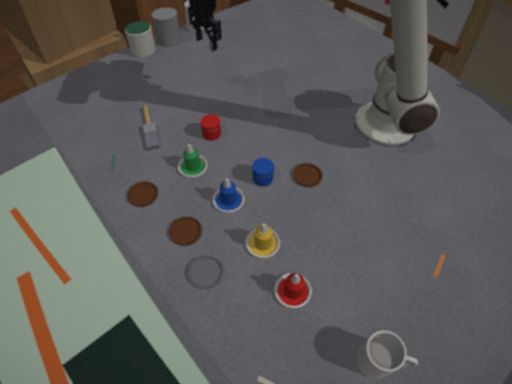

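In the top view the nozzles sit 1–4 mm from the saucer centres, at (168,174), (224,184), (289,188) and (354,184). In the scene view all four bottles look upright. The jars read the same as at the start, and the gripper is clear.

```bash
python3 -c "
from plant import *
print(close_job(), read_state()['clock'])"
```

```text
the job is handed in; nothing more can be done
the job is handed in; nothing more can be done
```

All four squeeze bottles now stand upright in the saucers of their own colour. I moved them one at a time (blue, red, yellow, then green), released each, backed the gripper away and handed the job in at about 31 s of the 96 s allowed.

- **Centring:** the final top view puts every nozzle within about 1–4 mm of its saucer's centre, against the 15 mm limit.
- **Upright:** all four look upright in both the top and scene views.
- **Jars:** both jars measure within 1 mm of where they started.
- **Forces:** the wrist force readings at the end of each move stayed below about 7 N.

**Failed check:** the numerical nozzle check in the scene view did not work, because the pale rims and table merged with the nozzle. From that view I have only the visual confirmation. The two fixed cameras also differed by 2–3 mm (5 mm at most) on starting positions, and I used their averages. I did not measure the bottles' heights or tilt directly.

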